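# Change the sample flask in the middle of the rack

### The job

The amber flask stands in the narrow blue rack, hemmed in by a red-capped and a blue-capped jar: first stand both jars in the grey side tray, then move the amber flask to the empty pocket of the cork tray, and after that move the green flask from its cork pocket to the amber flask's old place in the middle of the rack. Finally put each jar back exactly where it stood in the rack, so that all four stand upright and let go. The flasks are thin glass: grip them lightly, keep them upright, set them down gently without dropping or pressing, and do not disturb the slide box and the lidded pot.

Things in the scene. Friction and masses are not known exactly. Their poses are not given: they have to be found in the camera images.
- jar_red_c (a point): Squat white jar with red cap and band, 48 mm in diameter, 84 mm tall (the cap, 34 mm wide, is the top 18 mm), about 0.22 kg. Starts at one end of the rack (either end) and belongs back at that same spot. Point: its centre, 42 mm above its underside; z up. Grip it across the rack's width about 50 mm up, so that the tips clear the walls.
- jar_blue_c (a point): Squat white jar with blue cap and band, 48 mm in diameter, 84 mm tall (the cap, 34 mm wide, is the top 18 mm), about 0.22 kg. Starts at one end of the rack (either end) and belongs back at that same spot. Point: its centre, 42 mm above its underside; z up. Grip it across the rack's width about 50 mm up, so that the tips clear the walls.
- flask_amber_c (a point): Thin-glass amber flask, orange stopper, 66 mm tall: belly 48 mm wide (straight from 20 to 42 mm up), foot 28 mm wide, stopper 24 mm; about 0.11 kg. Starts mid-rack, 10 mm from each jar: fingers fit only along the rack's length, once both jars are gone. Point: its centre, 33 mm above its underside; z up. Fragile: no drop over 10 mm, no pressing over 30 N, no grip over 50 N a finger.
- flask_green_c (a point): Thin-glass green flask, green stopper, 66 mm tall: belly 48 mm wide (straight from 20 to 42 mm up), foot 28 mm wide, stopper 24 mm; about 0.11 kg. Starts in a pocket of the cork tray. Point: its centre, 33 mm above its underside; z up. Fragile: no drop over 10 mm, no pressing over 30 N, no grip over 50 N a finger.
- rack: Narrow blue open-topped rack, fixed, 72 mm wide (its x) by 190 mm long (its y), outer height 28 mm, walls and floor 4 mm thick, so 64 by 182 mm inside. Origin: centre of its underside; the floor is 4 mm above it. Three white spots on the floor mark the places: the middle at the origin, the ends at y = +58 and -58 mm.
- side_tray: Shallow grey tray, fixed, empty at the start, 200 mm (its x) by 110 mm (its y), 12 mm high, walls and floor 5 mm thick. Origin: centre of its underside; the floor is 5 mm above it. Both jars fit side by side, for instance at x = +50 and -50 mm.
- pocket_free (a point): The empty pocket of the cork tray: centre of its floor, 9 mm above the table; axes as the tray's, z up. Round, 46 mm wide, 7 mm deep. The pocket that holds the green flask lies 80 mm away along +y.
- pocket_tray: Cork-brown tray block, fixed, 90 mm (x) by 170 mm (y) by 16 mm high, with two round pockets; it may be turned any way round. Origin: centre of its underside; the empty pocket lies at y = -40 mm, the taken one at y = +40 mm.
- slide_box_c (a point): Bystander: yellow slide box lying on the table, 50 by 85 by 30 mm, loose. This point is its centre, 15 mm up. Leave it alone.
- pot_c (a point): Bystander: clear specimen pot with a white lid, 60 mm across, 46 mm tall, loose. This point is its centre, 23 mm up. Leave it alone.

How it is judged:
On the way, in this order (a step that is already met when the one before it is completed fails the run):
1. both jars stand let go in the grey side tray, with neither flask moved yet (x of jar_red_c in the frame of side_tray between -0.09 and 0.09 m and y of jar_red_c in the frame of side_tray between -0.05 and 0.05 m and height (world z) of each of jar_red_c, jar_blue_c below 0.053 m and contact force between the fingers and jar_red below 0.1 N and linear speed of each of jar_red, jar_blue below 0.02 m/s and angle between each of jar_red_c, jar_blue_c's own z axis and vertical below 0.12 rad and x of jar_blue_c in the frame of side_tray between -0.09 and 0.09 m and y of jar_blue_c in the frame of side_tray between -0.05 and 0.05 m and contact force between the fingers and jar_blue below 0.1 N and distance of each of flask_amber_c, flask_green_c from where it was at the start of the episode below 0.02 m), for 0.2 s.
2. the amber flask stands let go in the empty cork pocket, the green one still in its own (horizontal distance between flask_amber_c and pocket_free below 0.008 m and z of flask_amber_c in the frame of pocket_free below 0.037 m and contact force between the fingers and flask_amber below 0.1 N and linear speed of flask_amber below 0.02 m/s and angle between flask_amber_c's own z axis and vertical below 0.12 rad and distance of flask_green_c from where it was at the start of the episode below 0.02 m), for 0.2 s.
3. the green flask stands let go in the middle of the rack, both jars still in the side tray (horizontal distance between flask_green_c and rack below 0.015 m and z of flask_green_c in the frame of rack below 0.041 m and contact force between the fingers and flask_green below 0.1 N and linear speed of each of flask_green, jar_red, jar_blue below 0.02 m/s and angle between each of flask_green_c, jar_red_c, jar_blue_c's own z axis and vertical below 0.12 rad and x of jar_red_c in the frame of side_tray between -0.09 and 0.09 m and y of jar_red_c in the frame of side_tray between -0.05 and 0.05 m and height (world z) of each of jar_red_c, jar_blue_c below 0.053 m and contact force between the fingers and jar_red below 0.1 N and x of jar_blue_c in the frame of side_tray between -0.09 and 0.09 m and y of jar_blue_c in the frame of side_tray between -0.05 and 0.05 m and contact force between the fingers and jar_blue below 0.1 N), for 0.2 s.
At the end, for the whole second after the job is handed in: The amber flask stands in the formerly empty cork pocket (within 8 mm of its centre, on its floor), the green flask in the middle of the rack (within 15 mm, on the floor), each jar within 15 mm of where it stood at the start; all four upright within 7 degrees, at rest and released (horizontal distance between flask_amber_c and pocket_free below 0.008 m and z of flask_amber_c in the frame of pocket_free below 0.037 m and contact force between the fingers and flask_amber below 0.1 N and linear speed of each of flask_amber, flask_green, jar_red, jar_blue below 0.02 m/s and angle between each of flask_amber_c, flask_green_c, jar_red_c, jar_blue_c's own z axis and vertical below 0.12 rad and horizontal distance between flask_green_c and rack below 0.015 m and z of flask_green_c in the frame of rack below 0.041 m and contact force between the fingers and flask_green below 0.1 N and distance of each of jar_red_c, jar_blue_c from where it was at the start of the episode below 0.015 m and contact force between the fingers and jar_red below 0.1 N and contact force between the fingers and jar_blue below 0.1 N); the robot touches nothing.
It fails at once if a flask is dropped (falls freely at more than 0.5 m/s, about 13 mm) ((contact force between flask_amber and anything else below 0.02 N and contact force between flask_amber and the fingers below 0.02 N and linear speed of flask_amber above 0.5 m/s) or (contact force between flask_green and anything else below 0.02 N and contact force between flask_green and the fingers below 0.02 N and linear speed of flask_green above 0.5 m/s)).
It fails at once if a flask is tipped by more than about 35 degrees (angle between any of flask_amber_c, flask_green_c's own z axis and vertical above 0.6 rad).
It fails at once if a flask is pressed into its seat with more than 30 N ((contact force between flask_amber and rack above 30 N or contact force between flask_amber and pocket_tray above 30 N) or (contact force between flask_green and rack above 30 N or contact force between flask_green and pocket_tray above 30 N)).
It fails at once if a flask is squeezed with more than 100 N in all (contact force between the fingers and flask_amber above 100 N or contact force between the fingers and flask_green above 100 N).
It fails at once if the slide box or the pot is pushed more than 25 mm (distance of any of slide_box_c, pot_c from where it was at the start of the episode above 0.025 m).
It also fails if it takes over 144 s, if anything falls off the work surface, if the arm or the gripper's body presses on something with over 40 N, if the wrist force passes 120 N, or if a joint passes its speed limit or range.

### The arm

A 6-joint arm with a two-finger parallel gripper is mounted at the origin on the work surface. World frame = base frame: x ahead of the robot, y to its left, z up, the work surface at z = 0. Lengths are in m, angles in rad, forces in N, time in s.
With the tool pointing down it reaches from about 0.25 to 0.775 m from the base axis. Payload 4 kg.
Tool frame: the origin (TCP) lies at the very end of the fingers, on their centre line; the grasp point (between the pads) lies 19 mm behind it (r.pinch_z is the distance from the TCP to the grasp point, in m); z points along the fingers, y is the line along which they close (so a half turn about z gives the same grasp; the last joint's range is limited). The gripper opens to 94 mm and grips with 3 to 60 N. Pads are 16 mm wide; open, the fingers measure 119 mm over their backs; the gripper's body (75 mm by 177 mm) begins 78 mm behind the grasp point.
Start: joints at [-1.237, 0.087, 1.371, -0, 1.684, -0.103], TCP at [0.233, -0.498, 0.206] pointing down, gripper open.
Joint ranges: [-3.1, 3.1], [-0.76, 2.03], [0.27, 2.55], [-1.08, 4.22], [0.17, 2.65], [-2.57, 2.57]. Speed limits (rad/s): [2.79, 2.79, 3.14, 3.14, 3.14, 3.14].

### API

Orientations are given as [roll, pitch, yaw] about the fixed x, y, z axes, in that order (R = Rz(yaw) Ry(pitch) Rx(roll)).
In Python, from bench import r gives the robot as it stands.
- The arm moves only by the shell command python3 -m crank 'ROWS' [FORCE]. ROWS is JSON, a list of rows, each a list of 5 numbers: the shift along the world's x, y, z normalised to -1 to 1, where 1 is 0.03 m, then the turn about the world's z normalised to -1 to 1, where 1 is 90 degrees, then the opening, from 0 (shut) to 1 (fully open). A call has 1 to 5 rows; each row shifts and turns the commanded pose from where the row before left it; what a row does not reach is not made up. A row lasts 1/10 s, in which the tool goes at most 50 mm and 8.59 degrees, less where a joint would pass 70% of its speed; a pose out of reach is approached as far as the arm can. A call with a number of a shift or a turn outside -1 to 1 is refused whole. A call with a gripper value outside its range is refused whole. The fingers move at their own pace and stop on an object; FORCE is the grip in N (left out, the last holds). Time passes only in rows, so rows that do not move let the fingers close. It gives the time, the measured TCP pose, the force, the opening and the grip force at its end, in the units of the state.
- r.sense(): the state, without advancing time (a new reading comes with each control period).
- r.get_image(name): name is "scene" or "top" or "wrist"; returns (picture, depth): 420x560x3 uint8, red, green, blue; 420x560 float32, m along the optical axis (not along the pixel's ray), 0 where there is no reading.
- r.calibration(name): a dict with "camera_matrix" (3x3 intrinsics, pixels), "rvec" (rotation vector, rad) and "tvec" (3), from world to camera coordinates, as OpenCV has them. Camera axes: x right, y down, z forward; pixel columns grow to the right and rows downward; lengths in m; the calibration is good to about 2 mm. A picture is of the moment at which its call begins: read the wrist's pose just before it. calibration takes no time and is no camera call; for the wrist camera it gives the pose at the moment of the call.
- r.job_done(): hands the job in; it is judged then, once.
The state is a dict: "time": time; "qpos": joint angles; "qvel": joint speeds; "joint_efforts": joint torques, N m; "ee_pos": TCP position; "tcp_rot": TCP orientation; "ft_force": force on the tool from outside, world axes, zero at the start; "wrist_torque": the same for the moment, N m; "grip_width": opening from 0.0 (shut) to 1.0 (fully open); "gripper_force": force on a finger pad.
Only numpy, scipy, OpenCV 4.12 (cv2) and the standard library are available. Lean on these libraries where they do the work, as an engineer would, in place of code of your own. Each camera call takes 0.05 s, during which the arm holds its last target. There are 200 camera calls.

## Working session

There is one attempt and no reset: what is moved stays moved. The work goes in short steps, Python scripts to look and compute and a shell command to move; the robot and the scene stay as the last step left them, time stands still between calls to the robot, and variables do not carry over. Pictures are saved under pics/ and viewed, at most 14 in all, crops included, and the job is handed in when it is done.

```bash
ls; mkdir -p pics
python3 - <<'E'
from bench import r
import cv2
for n in ("top","scene"):
    p,d=r.get_image(n); cv2.imwrite(f"pics/{n}0.png",p[:,:,::-1])
s=r.sense(); print(s); print(r.pinch_z); print(r.calibration("top"))
E
```

```text
pics
{'time': 0.1, 'qpos': array([-1.23712385e+00,  8.78826371e-02,  1.37208974e+00, -3.39171462e-05,
        1.68359312e+00, -1.03104042e-01]), 'qvel': array([-0.00123446, -0.003755  , -0.00381419,  0.00078393, -0.00152788,
        0.00181894]), 'joint_efforts': array([ 1.93616463e-03, -3.41249728e+01, -3.03303087e+01,  7.19591556e-02,
        3.03940137e-02, -9.09046389e-05]), 'ee_pos': array([ 0.2324829 , -0.49790778,  0.20442717]), 'tcp_rot': array([-3.13962682e+00, -1.69517454e-04,  4.36772566e-01]), 'ft_force': array([-0.48562756,  0.20388221,  0.28017111]), 'wrist_torque': array([ 0.00714015, -0.00612838,  0.00372839]), 'gripper_force': 0.0, 'grip_width': 0.9995058412502902}
0.0188
{'camera_matrix': array([[478.66344534,   0.        , 275.04171635],
       [  0.        , 478.66344534, 202.06894282],
       [  0.        ,   0.        ,   1.        ]]), 'rvec': array([ 2.18638205, -2.11896886,  0.1673241 ]), 'tvec': array([-0.02634517,  0.57510425,  0.98209015])}
```

View pics/top0.png

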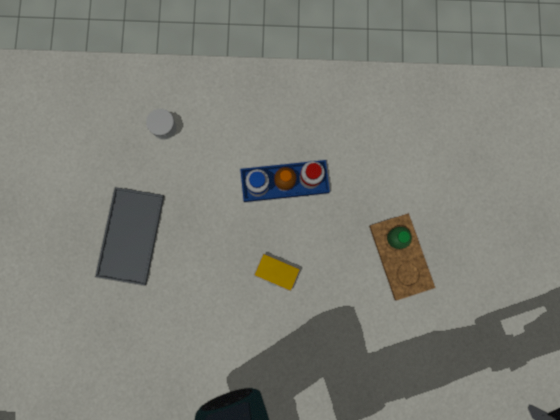

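View pics/scene0.png

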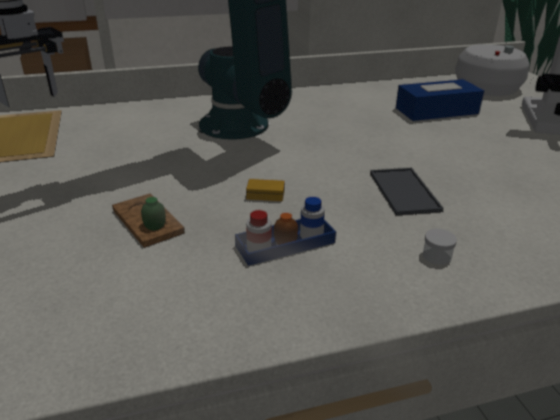

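The top view shows the rack at about (285,181) with blue cap (258,181), amber stopper (286,178) and red cap (313,172). The grey tray is at (131,236), and the cork tray at (402,256) with green at (400,237) and its empty pocket at (408,272). The slide box is at (278,271) and the pot at (161,123). The scene view agrees.

```bash
cat > h.py <<'E'
import numpy as np, cv2
from bench import r
def cam(n):
    c=r.calibration(n); R=cv2.Rodrigues(np.array(c["rvec"],float))[0]
    return np.array(c["camera_matrix"]),R,np.array(c["tvec"],float).ravel()
def onplane(C,uv,z):
    K,R,t=C; d=R.T@np.linalg.inv(K)@np.array([*uv,1.]); o=-R.T@t
    return o+d*(z-o[2])/d[2]
def cloud(C,d):
    K,R,t=C; v,u=np.indices(d.shape); q=np.stack([u,v,np.ones_like(u)],-1)@np.linalg.inv(K).T*d[...,None]
    return (q-t)@R
def tri(obs):  # [(C,uv),...] ray intersection
    A=np.zeros((3,3));b=np.zeros(3)
    for (K,R,t),uv in obs:
        d=R.T@np.linalg.inv(K)@np.array([*uv,1.]);d/=np.linalg.norm(d);o=-R.T@t
        P=np.eye(3)-d[:,None]*d;A+=P;b+=P@o
    return np.linalg.solve(A,b)
E
python3 - <<'E'
from h import *
p=cv2.imread("pics/top0.png")
a=cv2.resize(p[140:305,230:440],None,fx=3.6,fy=3.6,interpolation=cv2.INTER_CUBIC); cv2.imwrite("pics/crop1.png",a)
s=cv2.imread("pics/scene0.png")
cv2.imwrite("pics/crop2.png",cv2.resize(s[150:270,100:460],None,fx=2.2,fy=2.2,interpolation=cv2.INTER_CUBIC))
C=cam("top")
_,d=r.get_image("top"); W=cloud(C,d)
for n,uv in dict(blue=(258,181),amb=(286,178),red=(313,172),green=(400,237),free=(408,272),pot=(161,123),box=(278,271),floor=(271,180),tray=(131,236),table=(200,200),cork=(386,260)).items():
    print(n,W[uv[1],uv[0]].round(4))
for c in [(116,188),(164,195),(147,284),(97,276)]: print(onplane(C,c,.012).round(4))
E
```

```text
blue [0.6117 0.0285 0.0864]
amb [ 0.6241 -0.0296  0.065 ]
red [ 0.6335 -0.0839  0.0904]
green [ 0.5064 -0.2658  0.078 ]
free [ 0.4364 -0.302   0.0077]
pot [0.7408 0.2449 0.0448]
box [ 0.43   -0.0192  0.0283]
floor [0.6305 0.0018 0.0036]
tray [ 4.962e-01  3.048e-01 -2.000e-04]
table [ 0.581   0.1581 -0.0008]
cork [ 0.4606 -0.2518  0.0174]
[0.5998 0.3418 0.012 ]
[0.5877 0.2357 0.012 ]
[0.394  0.2598 0.012 ]
[0.4077 0.3675 0.012 ]
```

View pics/crop1.png

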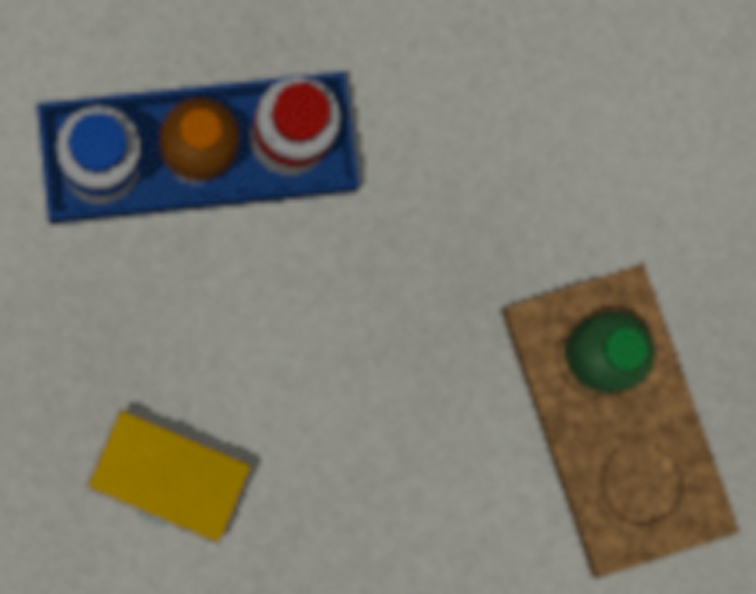

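View pics/crop2.png

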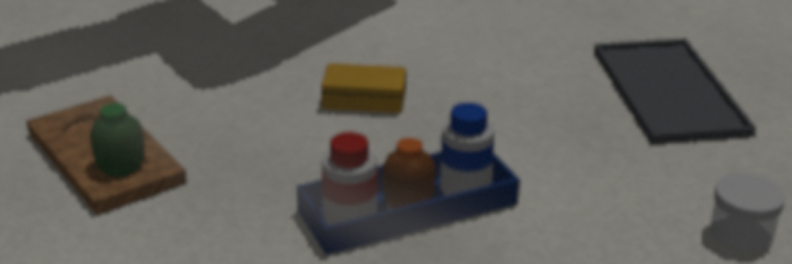

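Crop 1 (scale 3.6, origin (230,140)):
- Caps: blue (99,142), red (301,112)
- Stoppers: amber (201,129), green (627,349)
- Free pocket: (642,484)
- The rack and cork corners are clear.

Crop 2 shows the same tops at red (349,143), blue (469,113), amber (409,145) and green (113,109).

Run:
```python
from h import *
T=cam("top");S=cam("scene")
f=lambda p:(p[0]/3.6+230-.36,p[1]/3.6+140-.36)
g=lambda p:(p[0]/2.2+100-.27,p[1]/2.2+150-.27)
for n,a,b,z in [("blue",(99,142),(469,113),.088),("red",(301,112),(349,143),.088),("amb",(201,129),(409,145),.07),("green",(627,349),(113,109),.075)]:
    print(n,tri([(T,f(a)),(S,g(b))]).round(4),onplane(T,f(a),z).round(4))
print("free",onplane(T,f((642,484)),.016).round(4))
def rect(cs,z):
    P=np.array([onplane(T,c,z)[:2] for c in cs]);print(P.round(4).tolist(),P.mean(0).round(4));return P
P=rect([f(c) for c in [(39,104),(348,72),(359,186),(51,221)]],.028)
d=(P[0]+P[3]-P[1]-P[2])/2;print("rack len",np.linalg.norm(d),"yaw of y axis",np.degrees(np.arctan2(d[1],d[0])))
Q=rect([f(c) for c in [(502,308),(642,264),(737,530),(597,577)]],.016)
d=(Q[0]+Q[1]-Q[2]-Q[3])/2;print("cork len",np.linalg.norm(d),np.degrees(np.arctan2(d[1],d[0])));u=d/np.linalg.norm(d);c=Q.mean(0);print("taken",c+.04*u,"free",c-.04*u)
V=rect([(116,188),(164,195),(147,284),(97,276)],.012)
d=(V[0]+V[1]-V[2]-V[3])/2;print("tray",np.linalg.norm(d),np.degrees(np.arctan2(d[1],d[0])))
u=d/np.linalg.norm(d);print(V.mean(0)+.05*u,V.mean(0)-.05*u)
K,R,t=cam("wrist");print("wristcam",(-R.T@t).round(3),r.sense()["ee_pos"].round(3),R[2].round(3))
```

```text
blue [0.617  0.0317 0.0815] [0.6154 0.0303 0.088 ]
red [ 0.6381 -0.0845  0.0821] [ 0.6367 -0.0846  0.088 ]
amb [ 0.6296 -0.0277  0.0652] [ 0.6285 -0.0282  0.07  ]
green [ 0.5082 -0.2746  0.0714] [ 0.5078 -0.2745  0.075 ]
free [ 0.4319 -0.2995  0.016 ]
[[0.6491, 0.0693], [0.6754, -0.1182], [0.605, -0.1259], [0.5776, 0.0592]] [ 0.6268 -0.0289]
rack len 0.18824131371433092 yaw of y axis 98.18616504395541
[[0.535, -0.2153], [0.5646, -0.3007], [0.4065, -0.3561], [0.3765, -0.2722]] [ 0.4706 -0.2861]
cork len 0.16791619368349267 19.52765777290376
taken [ 0.50833806 -0.27269962] free [ 0.43293964 -0.29944057]
[[0.5998, 0.3418], [0.5877, 0.2357], [0.394, 0.2598], [0.4077, 0.3675]] [0.4973 0.3012]
tray 0.19443148205543384 -7.349617955798941
[0.54689142 0.29480089] [0.44771301 0.30759325]
wristcam [ 0.305 -0.464  0.385] [ 0.233 -0.498  0.205] [-0.251 -0.116 -0.961]
```

```bash
python3 -m crank '[[0.9,0.9,0,0.081,1],[0.9,0.9,0,0.081,1],[0.9,0.9,0,0.081,1],[0.9,0.9,0,0.081,1],[0.9,0.9,0,0.081,1]]' 15 && python3 -m crank '[[0.9,0.9,0,0.081,1],[0.9,0.9,0,0.081,1],[0.9,0.9,0,0.081,1],[0.9,0.9,0,0.081,1],[0.9,0.9,0,0.081,1]]' && python3 -m crank '[[0.9,0.9,0,0,1],[0.9,0.9,0,0,1],[0.5,0.8,0,0,1],[0.1,0.3,0,0,1],[0,0,0,0,1]]'
python3 - <<'E'
from h import *
s=r.sense();print(s["ee_pos"],s["tcp_rot"],s["qpos"].round(2))
np.savez("w1.npz",*cam("wrist"))
p,d=r.get_image("wrist");cv2.imwrite("pics/w1.png",p[:,:,::-1]);np.save("w1d.npy",d)
E
```

```text
time: 0.65
ee_pos: [0.3684, -0.3621, 0.2051]
tcp_rot: [-3.141, -0.0, 1.078]
ft_force: [0.4, -0.0, -0.1]
grip_width: 0.999
gripper_force: 0.0
time: 1.15
ee_pos: [0.5034, -0.227, 0.2051]
tcp_rot: [-3.141, -0.0, 1.714]
ft_force: [0.3, -0.3, 0.3]
grip_width: 1.001
gripper_force: 0.0
time: 1.65
ee_pos: [0.5746, -0.1405, 0.205]
tcp_rot: [-3.14, -0.0, 1.711]
ft_force: [-0.2, -0.3, -0.4]
grip_width: 0.999
gripper_force: 0.0
[ 0.57457737 -0.14046162  0.20501737] [-3.14049273e+00 -1.74226533e-04  1.71122048e+00] [-0.34  0.18  1.27 -0.    1.69 -0.48]
```

View pics/w1.png

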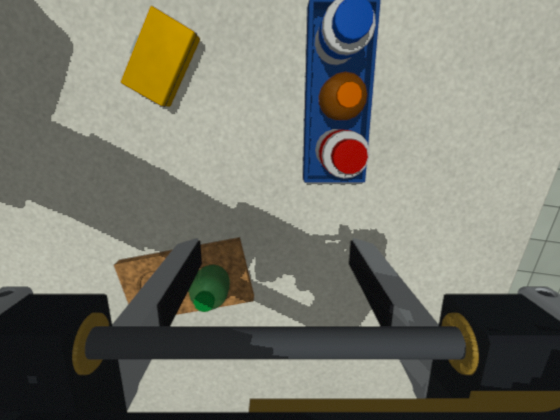

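The wrist view shows the red cap at (349,156), amber stopper (349,95), blue cap (354,21) and green stopper (205,300). The rack corners are at about (303,181) and (366,181).

Run:
```python
from h import *
T=cam("top");z=np.load("w1.npz");C=tuple(z[k] for k in z.files);W=cloud(C,np.load("w1d.npy"))
f=lambda p:(p[0]/3.6+230-.36,p[1]/3.6+140-.36)
for n,a,w,h in [("blue",(99,142),(354,21),.088),("red",(301,112),(349,156),.088),("amb",(201,129),(349,95),.07),("green",(627,349),(205,300),.075)]:
    print(n,"tri",tri([(T,f(a)),(C,w)]).round(4),"plane",onplane(C,w,h).round(4),"depth",W[w[1],w[0]].round(4))
print([onplane(C,c,.028).round(4) for c in [(303,181),(366,181)]])
```

```text
blue tri [0.6175 0.0304 0.0848] plane [0.6185 0.0296 0.088 ] depth [0.6182 0.0291 0.0896]
red tri [ 0.6282 -0.081   0.1272] plane [ 0.6381 -0.0839  0.088 ] depth [ 0.6378 -0.0838  0.0891]
amb tri [ 0.6287 -0.0281  0.0738] plane [ 0.6305 -0.0278  0.07  ] depth [ 0.6306 -0.0277  0.0693]
green tri [ 0.5088 -0.2778  0.0635] plane [ 0.5109 -0.2702  0.075 ] depth [ 0.5112 -0.269   0.0768]
[array([ 0.6054, -0.1251,  0.028 ]), array([ 0.6792, -0.1146,  0.028 ])]
```

```bash
python3 -m crank '[[0.7,0.63,0,0,1],[0.7,0.63,0,0,1],[0.7,0.63,-0.5,0,1],[0,0,-1,0,1],[0,0,-1,0,1]]' && python3 -m crank '[[0,0,-1,0,1],[0,0,-0.8,0,1],[0,0,-0.6,0,1],[0,0,-0.4,0,1],[0,0,-0.2,0,1]]'
```

```text
time: 2.2
ee_pos: [0.6379, -0.0862, 0.1305]
tcp_rot: [3.14, 0.002, 1.708]
ft_force: [0.3, -0.0, 0.2]
grip_width: 1.003
gripper_force: 0.0
time: 2.7
ee_pos: [0.6366, -0.086, 0.0393]
tcp_rot: [-3.14, -0.0, 1.707]
ft_force: [-0.4, 0.8, 1.0]
grip_width: 1.001
gripper_force: 0.0
```

```bash
python3 -m crank '[[0.05,0.07,-0.1,0,1],[0,0,0,0,0.3],[0,0,0,0,0.3],[0,0,0,0,0.3],[0,0,0,0,0.3]]' 20 && python3 -m crank '[[0,0,0,0,0.3],[0,0,0,0,0.3],[0,0,0.2,0,0.3],[0,0,0.5,0,0.3],[0,0,0.8,0,0.3]]'
```

```text
time: 3.2
ee_pos: [0.6396, -0.0826, 0.0383]
tcp_rot: [3.14, 0.001, 1.709]
ft_force: [0.2, -0.6, -0.4]
grip_width: 0.698
gripper_force: 0.0
time: 3.7
ee_pos: [0.6376, -0.0823, 0.0813]
tcp_rot: [-3.137, -0.002, 1.709]
ft_force: [0.0, 0.4, -1.9]
grip_width: 0.507
gripper_force: 20.0
```

```bash
python3 -m crank '[[0,0,1,0,0.3],[0,0,1,0,0.3],[-0.1,0.3,0.6,0,0.3],[-0.233,0.9,0,0,0.3],[-0.233,0.9,0,0,0.3]]' && python3 -m crank '[[-0.233,0.95,0,0,0.3],[-0.233,0.95,0,0,0.3],[-0.233,0.95,0,0,0.3],[-0.233,0.95,0,0,0.3],[-0.233,0.95,0,0,0.3]]' && python3 -m crank '[[-0.233,0.95,0,0,0.3],[-0.233,0.95,0,0,0.3],[-0.233,0.95,0,0,0.3],[-0.233,0.95,0,0,0.3],[-0.3,0.9,0,0,0.3]]' && python3 -m crank '[[-0.1,0.5,0,0,0.3],[0,0,0,0,0.3]]'
python3 - <<'E'
from h import *
np.savez("w2.npz",*cam("wrist"))
p,d=r.get_image("wrist");cv2.imwrite("pics/w2.png",p[:,:,::-1]);np.save("w2d.npy",d)
E
```

```text
time: 4.2
ee_pos: [0.6227, -0.0195, 0.163]
tcp_rot: [3.138, 0.001, 1.708]
ft_force: [0.3, 0.4, -1.6]
grip_width: 0.508
gripper_force: 20.0
time: 4.7
ee_pos: [0.5869, 0.124, 0.1617]
tcp_rot: [3.14, 0.0, 1.709]
ft_force: [1.2, -0.7, -2.4]
grip_width: 0.51
gripper_force: 20.0
time: 5.2
ee_pos: [0.55, 0.2652, 0.1616]
tcp_rot: [3.14, -0.0, 1.709]
ft_force: [0.1, 0.6, -2.0]
grip_width: 0.506
gripper_force: 20.0
time: 5.4
ee_pos: [0.5469, 0.2806, 0.1611]
tcp_rot: [3.141, -0.0, 1.712]
ft_force: [-0.1, 0.4, -2.3]
grip_width: 0.506
gripper_force: 20.0
```

View pics/w2.png

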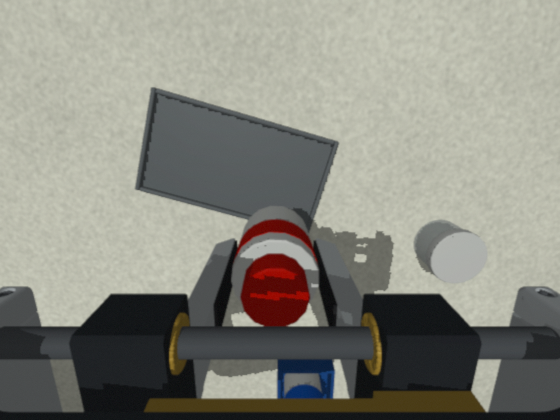

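The jar is held upright. The tray corners show at (154,88), (338,143) and (137,188).

Run:
```python
from h import *
z=np.load("w2.npz");C=tuple(z[k] for k in z.files);W=cloud(C,np.load("w2d.npy"))
P=[onplane(C,c,.012)[:2] for c in [(154,88),(338,143),(137,188)]];print(np.round(P,4))
c=(P[1]+P[2])/2;u=(P[1]-P[0]);u/=np.linalg.norm(u);print("centre",c,"+",c+.05*u,"-",c-.05*u,"floor z",W[150,220])
```

```text
[[0.4104 0.3735]
 [0.6044 0.3464]
 [0.3954 0.2675]]
centre [0.49990331 0.30696566] + [0.54942363 0.30005637] - [0.450383   0.31387495] floor z [0.48090479 0.32083716 0.00629936]
```

```bash
python3 -m crank '[[0.1,0.6,-0.5,0,0.3],[0,0,-1,0,0.3],[0,0,-1,0,0.3],[0,0,-0.7,0,0.3],[0,0,-0.4,0,0.3]]' && python3 -m crank '[[0,0,-0.2,0,0.3],[0,0,-0.1,0,0.3],[0,0,-0.05,0,0.3],[0,0,0,0,0.3]]'
```

```text
time: 5.95
ee_pos: [0.5491, 0.2955, 0.0486]
tcp_rot: [-3.136, 0.002, 1.708]
ft_force: [-0.1, -0.1, -1.9]
grip_width: 0.506
gripper_force: 20.0
time: 6.35
ee_pos: [0.551, 0.2972, 0.0432]
tcp_rot: [3.139, -0.001, 1.709]
ft_force: [-0.3, 0.6, -2.3]
grip_width: 0.507
gripper_force: 20.0
```

```bash
python3 -m crank '[[0,0,-0.07,0,0.3],[0,0,0,0,0.3]]';  python3 -m crank '[[0,0,-0.04,0,0.3],[0,0,0,0,0.3]]'
```

```text
time: 6.55
ee_pos: [0.5505, 0.297, 0.0404]
tcp_rot: [3.141, -0.0, 1.709]
ft_force: [-1.8, 0.0, -2.1]
grip_width: 0.505
gripper_force: 20.0
time: 6.75
ee_pos: [0.5504, 0.297, 0.0388]
tcp_rot: [3.141, -0.0, 1.709]
ft_force: [0.5, 0.4, -2.3]
grip_width: 0.509
gripper_force: 20.0
```

```bash
python3 -m crank '[[0,0,-0.04,0,0.3],[0,0,0,0,0.3]]';  python3 -m crank '[[0,0,-0.04,0,0.3],[0,0,0,0,0.3]]'
```

```text
time: 6.95
ee_pos: [0.5504, 0.297, 0.0388]
tcp_rot: [3.141, -0.0, 1.709]
ft_force: [-1.9, -0.5, 4.1]
grip_width: 0.508
gripper_force: 20.0
time: 7.15
ee_pos: [0.5504, 0.297, 0.0387]
tcp_rot: [3.141, -0.0, 1.709]
ft_force: [-3.6, -1.6, 8.6]
grip_width: 0.508
gripper_force: 20.0
```

```bash
python3 -m crank '[[0,0,0.04,0,1],[0,0,0,0,1],[0,0,0,0,1],[0,0,0.5,0,1],[0,0,1,0,1]]' && python3 -m crank '[[0,0,1,0,1],[0,0,1,0,1],[0.2,-0.8,0.5,0,1],[0.25,-0.95,0,0,1],[0.25,-0.95,0,0,1]]' && python3 -m crank '[[0.25,-0.95,0,0,1],[0.25,-0.95,0,0,1],[0.25,-0.95,0,0,1],[0.25,-0.95,0,0,1],[0.25,-0.95,0,0,1]]' && python3 -m crank '[[0.25,-0.95,0,0,1],[0.07,-0.5,0,0,1],[0,0,0,0,1]]'
```

```text
time: 7.65
ee_pos: [0.5483, 0.296, 0.0801]
tcp_rot: [-3.135, 0.002, 1.709]
ft_force: [0.1, 0.7, -0.7]
grip_width: 0.897
gripper_force: 0.0
time: 8.15
ee_pos: [0.5722, 0.2156, 0.16]
tcp_rot: [3.138, -0.0, 1.71]
ft_force: [-0.3, -0.2, -0.2]
grip_width: 0.998
gripper_force: 0.0
time: 8.65
ee_pos: [0.6093, 0.0722, 0.1587]
tcp_rot: [3.14, 0.0, 1.709]
ft_force: [0.7, 0.1, -0.7]
grip_width: 0.997
gripper_force: 0.0
time: 8.95
ee_pos: [0.6187, 0.0282, 0.158]
tcp_rot: [3.141, 0.0, 1.706]
ft_force: [0.5, 0.2, 0.6]
grip_width: 0.997
gripper_force: 0.0
```

```bash
python3 -m crank '[[-0.02,0.05,-1,0,1],[0,0,-1,0,1],[0,0,-1,0,1],[0,0,-0.7,0,1],[0,0,-0.35,0,1]]' && python3 -m crank '[[0,0,0,0,1],[0,0,0,0,0.3],[0,0,0,0,0.3],[0,0,0,0,0.3],[0,0,0,0,0.3]]' && python3 -m crank '[[0,0,0,0,0.3],[0,0,0,0,0.3],[0,0,0,0,0.3]]'
```

```text
time: 9.45
ee_pos: [0.6159, 0.0332, 0.0335]
tcp_rot: [-3.138, -0.002, 1.711]
ft_force: [-0.1, 0.2, 0.2]
grip_width: 0.997
gripper_force: 0.0
time: 9.95
ee_pos: [0.6185, 0.0314, 0.0372]
tcp_rot: [3.139, 0.0, 1.709]
ft_force: [0.0, 0.2, 0.3]
grip_width: 0.695
gripper_force: 0.0
time: 10.25
ee_pos: [0.6181, 0.0314, 0.0362]
tcp_rot: [3.141, 0.0, 1.709]
ft_force: [0.4, 0.8, 0.7]
grip_width: 0.507
gripper_force: 20.0
```

```bash
python3 -m crank '[[0,0,0.3,0,0.3],[0,0,0.8,0,0.3],[0,0,1,0,0.3],[0,0,1,0,0.3],[0,0,1,0,0.3]]' && python3 -m crank '[[-0.4,0.7,0,0,0.3],[-0.56,0.93,0,0,0.3],[-0.56,0.93,0,0,0.3],[-0.56,0.93,0,0,0.3],[-0.56,0.93,0,0,0.3]]' && python3 -m crank '[[-0.56,0.93,0,0,0.3],[-0.56,0.93,0,0,0.3],[-0.56,0.93,0,0,0.3],[-0.56,0.93,0,0,0.3],[-0.5,0.8,0,0,0.3]]' && python3 -m crank '[[-0.2,0.3,0,0,0.3],[0,0,0,0,0.3]]'
```

```text
time: 10.75
ee_pos: [0.6171, 0.0314, 0.1597]
tcp_rot: [-3.14, -0.0, 1.709]
ft_force: [0.5, -0.1, -2.8]
grip_width: 0.509
gripper_force: 20.0
time: 11.25
ee_pos: [0.5373, 0.1649, 0.1587]
tcp_rot: [-3.14, -0.0, 1.709]
ft_force: [0.3, 1.0, -3.0]
grip_width: 0.501
gripper_force: 20.0
time: 11.75
ee_pos: [0.4549, 0.3007, 0.1588]
tcp_rot: [-3.14, 0.0, 1.71]
ft_force: [0.2, -0.2, -2.8]
grip_width: 0.507
gripper_force: 20.0
time: 11.95
ee_pos: [0.4495, 0.3093, 0.1588]
tcp_rot: [-3.141, 0.001, 1.712]
ft_force: [-0.5, -1.4, -2.6]
grip_width: 0.508
gripper_force: 20.0
```

```bash
python3 -m crank '[[0,0,-1,0,0.3],[0,0,-1,0,0.3],[0,0,-1,0,0.3],[0,0,-0.6,0,0.3],[0,0,-0.25,0,0.3]]' && python3 -m crank '[[0,0,-0.1,0,0.3],[0,0,0,0,0.3],[0,0,-0.05,0,0.3],[0,0,0,0,0.3]]' && python3 -m crank '[[0,0,-0.04,0,0.3],[0,0,0,0,0.3]]'
```

```text
time: 12.45
ee_pos: [0.4496, 0.3062, 0.0407]
tcp_rot: [-3.137, 0.003, 1.707]
ft_force: [0.0, 0.6, -3.7]
grip_width: 0.506
gripper_force: 20.0
time: 12.85
ee_pos: [0.4512, 0.3089, 0.0402]
tcp_rot: [3.139, -0.001, 1.709]
ft_force: [-0.1, 0.6, -2.0]
grip_width: 0.511
gripper_force: 20.0
time: 13.05
ee_pos: [0.4505, 0.3087, 0.0381]
tcp_rot: [3.141, -0.0, 1.709]
ft_force: [-0.8, 0.1, -2.3]
grip_width: 0.505
gripper_force: 20.0
```

```bash
python3 -m crank '[[0,0,-0.04,0,0.3],[0,0,0,0,0.3]]' && python3 -m crank '[[0,0,-0.04,0,0.3],[0,0,0,0,0.3]]'
```

```text
time: 13.25
ee_pos: [0.4506, 0.3088, 0.0372]
tcp_rot: [3.141, -0.0, 1.709]
ft_force: [0.2, 0.4, -0.1]
grip_width: 0.507
gripper_force: 20.0
time: 13.45
ee_pos: [0.4506, 0.3088, 0.0372]
tcp_rot: [3.141, -0.0, 1.709]
ft_force: [-2.7, -0.7, 5.0]
grip_width: 0.509
gripper_force: 20.0
```

```bash
python3 -m crank '[[0,0,0.04,0,1],[0,0,0,0,1],[0,0,0,0,1],[0,0,0.5,0,1],[0,0,1,0,1]]' && python3 -m crank '[[0,0,1,0,1],[0,0,1,0,1],[0.33,-0.8,0.5,-0.08,1],[0.33,-0.96,0,-0.084,1],[0.33,-0.96,0,-0.084,1]]' && python3 -m crank '[[0.33,-0.96,0,-0.084,1],[0.33,-0.96,0,-0.084,1],[0.33,-0.96,0,-0.084,1],[0.33,-0.96,0,-0.084,1],[0.33,-0.96,0,-0.084,1]]' && python3 -m crank '[[0.33,-0.96,0,-0.084,1],[0.33,-0.96,0,-0.084,1],[0.33,-0.96,0,-0.084,1],[0.2,-0.6,0,-0.08,1],[0,-0.2,0,0,1]]' && python3 -m crank '[[0,0,0,0,1]]'
python3 - <<'E'
from h import *
s=r.sense();print(s["qpos"].round(2))
np.savez("w3.npz",*cam("wrist"))
p,d=r.get_image("wrist");cv2.imwrite("pics/w3.png",p[:,:,::-1]);np.save("w3d.npy",d)
p,d=r.get_image("top");cv2.imwrite("pics/top3.png",cv2.resize(p[140:305,80:440,::-1],None,fx=2.2,fy=2.2,interpolation=cv2.INTER_CUBIC))
E
```

```text
time: 13.95
ee_pos: [0.4485, 0.3076, 0.0798]
tcp_rot: [-3.136, 0.002, 1.709]
ft_force: [0.3, 0.7, 0.2]
grip_width: 0.897
gripper_force: 0.0
time: 14.45
ee_pos: [0.481, 0.2267, 0.159]
tcp_rot: [3.138, -0.002, 1.315]
ft_force: [0.5, -1.3, -0.2]
grip_width: 1.003
gripper_force: 0.0
time: 14.95
ee_pos: [0.5301, 0.0818, 0.1579]
tcp_rot: [3.141, -0.001, 0.654]
ft_force: [-0.3, -0.1, 0.7]
grip_width: 0.998
gripper_force: 0.0
time: 15.45
ee_pos: [0.5659, -0.0293, 0.1574]
tcp_rot: [3.141, -0.001, 0.136]
ft_force: [0.4, 0.0, -0.2]
grip_width: 0.995
gripper_force: 0.0
time: 15.55
ee_pos: [0.5653, -0.0278, 0.1572]
tcp_rot: [-3.141, -0.0, 0.14]
ft_force: [-0.4, 0.4, -0.1]
grip_width: 0.998
gripper_force: 0.0
[-0.15  0.14  1.41  0.    1.59  1.28]
```

View pics/w3.png

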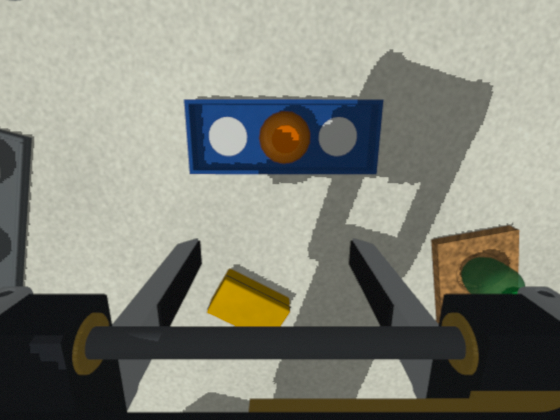

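View pics/top3.png

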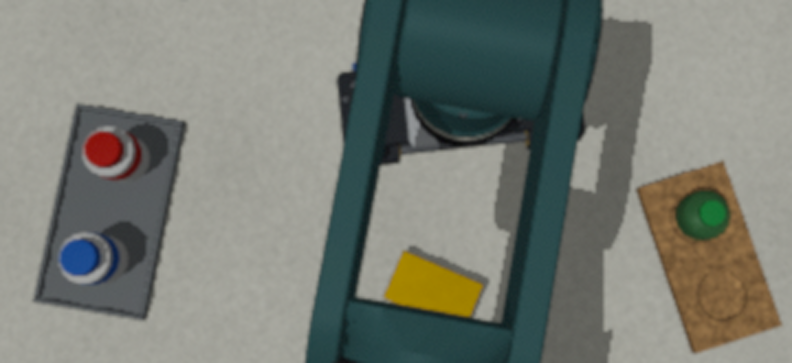

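Both jars stand in the tray. The wrist view shows the rack spots at (228,136) and (338,136), and the amber stopper at about (287,133).

Run:
```python
from h import *
z=np.load("w3.npz");C=tuple(z[k] for k in z.files);W=cloud(C,np.load("w3d.npy"))
a,b=onplane(C,(228,136),.004),onplane(C,(338,136),.004);print(a,b,"mid",(a+b)/2,"len",np.linalg.norm(a-b),"ang",np.degrees(np.arctan2(*(a-b)[1::-1])))
print("amber",onplane(C,(287,133),.07),W[133,287],"floor",W[150,228],W[150,335])
P=[onplane(C,c,.028)[:2] for c in [(185,100),(383,100),(377,174),(191,174)]];print(np.round(P,4),np.mean(P,0))
# belly centre by hull of amber-coloured pixels at belly height
m=(np.abs(W[...,2]-.035)<.01)&(np.abs(W[...,0]-.63)<.032)&(np.abs(W[...,1]+.028)<.03);q=W[m];print(m.sum(),q.min(0),q.max(0))
```

```text
[0.62122961 0.03037818 0.004     ] [ 0.63759567 -0.08526078  0.004     ] mid [ 0.62941264 -0.0274413   0.004     ] len 0.1167913416307595 ang 98.05541300914619
amber [ 0.63537111 -0.02829794  0.07      ] [ 0.63544614 -0.02820404  0.07215127] floor [0.6066522  0.02889377 0.00431475] [ 0.62288334 -0.08448552  0.00626648]
[[ 0.6506  0.071 ]
 [ 0.6771 -0.1163]
 [ 0.6066 -0.1271]
 [ 0.58    0.0606]] [ 0.62855263 -0.02795316]
149 [ 0.59801337 -0.0579119   0.02507618] [0.66199032 0.00194498 0.03143744]
```

```bash
python3 -m crank '[[0.8,0,0,0,1],[0.8,0,0,0,1],[0.58,0,-0.3,0,1],[0,0,-0.9,0,1],[0,0,-0.9,0,1]]' 8 && python3 -m crank '[[0,0,0,0,1],[0,0,0,0,1]]'
```

```text
time: 16.15
ee_pos: [0.6316, -0.0258, 0.0939]
tcp_rot: [3.141, -0.002, 0.142]
ft_force: [-0.3, 0.8, 0.0]
grip_width: 1.002
gripper_force: 0.0
time: 16.35
ee_pos: [0.6303, -0.0263, 0.0937]
tcp_rot: [-3.141, 0.001, 0.14]
ft_force: [1.1, -0.4, 1.3]
grip_width: 1.001
gripper_force: 0.0
```

```bash
python3 -m crank '[[0.02,-0.05,-0.8,0,1],[0,0,-0.8,0,1],[0,0,-0.5,0,1],[0,0,-0.3,0,1],[0,0,-0.1,0,1]]' && python3 -m crank '[[0,0,0,0,1],[0,0,0,0,0.7],[0,0,0,0,0.6],[0,0,0,0,0.55],[0,0,0,0,0.5]]' 8
```

```text
time: 16.85
ee_pos: [0.6313, -0.0287, 0.0186]
tcp_rot: [3.142, 0.0, 0.139]
ft_force: [-0.4, -0.5, 0.2]
grip_width: 1.0
gripper_force: 0.0
time: 17.35
ee_pos: [0.6316, -0.0289, 0.0191]
tcp_rot: [3.141, -0.001, 0.138]
ft_force: [0.9, 0.4, -0.1]
grip_width: 0.696
gripper_force: 0.0
```

```bash
python3 -m crank '[[0,0,0,0,0.52],[0,0,0,0,0.48],[0,0,0,0,0.45],[0,0,0,0,0.4],[0,0,0,0,0.4]]' 10 && python3 -m crank '[[0,0,0.1,0,0.4],[0,0,0.2,0,0.4],[0,0,0.4,0,0.4],[0,0,0.4,0,0.4],[0,0,0,0,0.4]]'
```

```text
time: 17.85
ee_pos: [0.6313, -0.0287, 0.0187]
tcp_rot: [-3.141, -0.0, 0.138]
ft_force: [-0.3, 0.4, 0.8]
grip_width: 0.509
gripper_force: 10.0
time: 18.35
ee_pos: [0.6334, -0.0292, 0.0552]
tcp_rot: [3.14, -0.006, 0.138]
ft_force: [0.1, -0.5, -1.0]
grip_width: 0.512
gripper_force: 10.0
```

```bash
python3 -m crank '[[0,0,0.5,0,0.4],[0,0,0.8,0,0.4],[0,0,0.8,0,0.4],[-0.2,-0.2,0.7,0,0.4],[-0.4,-0.4,0.3,0,0.4]]' && python3 -m crank '[[-0.6,-0.62,0,0,0.4],[-0.75,-0.77,0,0,0.4],[-0.75,-0.77,0,0,0.4],[-0.75,-0.77,0,0,0.4],[-0.75,-0.77,0,0,0.4]]' && python3 -m crank '[[-0.75,-0.77,0,0,0.4],[-0.75,-0.77,0,0,0.4],[-0.75,-0.77,0,0,0.4],[-0.75,-0.77,0,0,0.4],[-0.75,-0.77,0,0,0.4]]' && python3 -m crank '[[-0.6,-0.6,0,0,0.4],[-0.3,-0.35,0,0,0.4],[-0.1,-0.1,0,0,0.4],[0,0,0,0,0.4],[0,0,0,0,0.4]]'
python3 - <<'E'
from h import *
np.savez("w4.npz",*cam("wrist"))
p,d=r.get_image("wrist");cv2.imwrite("pics/w4.png",p[:,:,::-1]);np.save("w4d.npy",d)
E
```

```text
time: 18.85
ee_pos: [0.6146, -0.0468, 0.148]
tcp_rot: [3.14, -0.005, 0.14]
ft_force: [-0.1, -1.1, -1.4]
grip_width: 0.507
gripper_force: 10.0
time: 19.35
ee_pos: [0.5031, -0.159, 0.1442]
tcp_rot: [-3.142, 0.001, 0.138]
ft_force: [0.3, 0.4, -0.5]
grip_width: 0.508
gripper_force: 10.0
time: 19.85
ee_pos: [0.3905, -0.274, 0.1443]
tcp_rot: [-3.141, 0.001, 0.138]
ft_force: [0.2, 0.0, -1.4]
grip_width: 0.509
gripper_force: 10.0
time: 20.35
ee_pos: [0.3633, -0.3042, 0.1445]
tcp_rot: [-3.141, -0.0, 0.139]
ft_force: [0.1, 0.8, -0.9]
grip_width: 0.508
gripper_force: 10.0
```

View pics/w4.png

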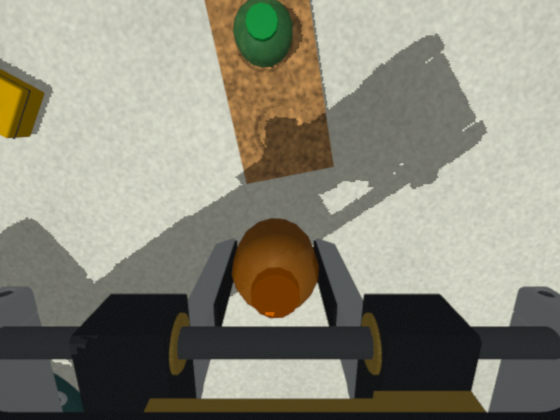

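The amber flask is held upright with its stopper at (275,289). The cork end corners are at (247,183) and (333,166), and the green stopper at (261,20).

Run:
```python
from h import *
z=np.load("w4.npz");C=tuple(z[k] for k in z.files);W=cloud(C,np.load("w4d.npy"))
a,b=onplane(C,(247,183),.016)[:2],onplane(C,(333,166),.016)[:2];e=b-a;L=np.linalg.norm(e);n=np.array([-e[1],e[0]])/L
print(a,b,L,"pocket",(a+b)/2+.045*n,"taken",(a+b)/2+.125*n,"yaw",np.degrees(np.arctan2(n[1],n[0])))
print("green",onplane(C,(261,20),.075))
t=r.sense()["ee_pos"];s=onplane(C,(275,289),t[2]+.0513);print("stopper-tcp",s-t,W[289,275]-t)
m=(np.hypot(W[...,0]-.433,W[...,1]+.299)<.035)&(W[...,2]<.0125)&(W[...,2]>.004);q=W[m];print(m.sum(),np.median(q,0),q.min(0),q.max(0))
c,rad=cv2.minEnclosingCircle(q[:,:2].astype(np.float32));print(c,rad)
```

```text
[ 0.37685349 -0.27335396] [ 0.4063388  -0.35734602] 0.08901713319157487 pocket [ 0.43405587 -0.30044455] taken [ 0.50953982 -0.273946  ] yaw 19.343562260310286
green [ 0.50975702 -0.27339817  0.075     ]
stopper-tcp [0.00273946 0.00026923 0.0513    ] [0.00332783 0.00035214 0.05229354]
1806 [ 0.43427978 -0.29969587  0.01030239] [ 0.41055813 -0.32309208  0.00795757] [ 0.45732873 -0.27639287  0.01248341]
(0.43383193016052246, -0.29975417256355286) 0.023614684119820595
```

```bash
python3 -m crank '[[0.4,0.03,0,0,0.4],[0.7,0.04,0,0,0.4],[0.7,0.04,0,0,0.4],[0.4,0.03,0,0,0.4],[0.07,0,-0.3,0,0.4]]' && python3 -m crank '[[0,0,-0.7,0,0.4],[0,0,-0.8,0,0.4],[0,0,-0.8,0,0.4],[0,0,-0.5,0,0.4],[0,0,-0.3,0,0.4]]' && python3 -m crank '[[0,0,-0.2,0,0.4],[0,0,0,0,0.4],[0,0,0,0,0.4]]'
```

```text
time: 20.9
ee_pos: [0.4333, -0.3006, 0.1364]
tcp_rot: [3.14, -0.002, 0.141]
ft_force: [-0.0, 0.6, -0.8]
grip_width: 0.503
gripper_force: 10.0
time: 21.4
ee_pos: [0.4294, -0.2996, 0.0401]
tcp_rot: [-3.139, 0.003, 0.138]
ft_force: [-0.1, 0.4, -1.0]
grip_width: 0.504
gripper_force: 10.0
time: 21.7
ee_pos: [0.4313, -0.3011, 0.0374]
tcp_rot: [3.14, -0.001, 0.138]
ft_force: [0.7, 0.9, -0.9]
grip_width: 0.507
gripper_force: 10.0
```

```bash
python3 -m crank '[[0,0.03,-0.15,0,0.4],[0,0,-0.1,0,0.4],[0,0,-0.08,0,0.4],[0,0,0,0,0.4]]' && python3 -m crank '[[0,0,-0.03,0,0.4],[0,0,0,0,0.4]]' && python3 -m crank '[[0,0,-0.03,0,0.4],[0,0,0,0,0.4]]'
```

```text
time: 22.1
ee_pos: [0.4307, -0.2996, 0.0263]
tcp_rot: [-3.141, 0.001, 0.138]
ft_force: [0.1, 0.5, -1.5]
grip_width: 0.51
gripper_force: 10.0
time: 22.3
ee_pos: [0.4309, -0.2998, 0.0258]
tcp_rot: [3.142, 0.0, 0.138]
ft_force: [0.5, 0.4, -1.7]
grip_width: 0.505
gripper_force: 10.0
time: 22.5
ee_pos: [0.4309, -0.2998, 0.0248]
tcp_rot: [-3.142, 0.0, 0.138]
ft_force: [-0.7, 0.0, -1.7]
grip_width: 0.511
gripper_force: 10.0
```

```bash
python3 -m crank '[[0,0,-0.03,0,0.4],[0,0,0,0,0.4]]' && python3 -m crank '[[0,0,-0.03,0,0.4],[0,0,0,0,0.4]]'
```

```text
time: 22.7
ee_pos: [0.4309, -0.2998, 0.024]
tcp_rot: [3.141, -0.0, 0.138]
ft_force: [-0.1, 0.5, -0.9]
grip_width: 0.504
gripper_force: 10.0
time: 22.9
ee_pos: [0.4311, -0.2999, 0.0236]
tcp_rot: [3.141, -0.0, 0.138]
ft_force: [-0.5, -0.1, 1.5]
grip_width: 0.507
gripper_force: 10.0
```

```bash
python3 -m crank '[[0,0,0,0,0.6],[0,0,0,0,0.8],[0,0,0,0,1],[0,0,0,0,1],[0,0,0.2,0,1]]' && python3 -m crank '[[0,0,0.5,0,1],[0,0,0.9,0,1],[0,0,1,0,1],[0,0,1,0,1],[-0.6,0,0.6,0,1]]' && python3 -m crank '[[-0.8,0,0,0,1],[-0.8,0,0,0,1],[-0.3,0,0,0,1],[0,0,0,0,1],[0,0,0,0,1]]'
python3 - <<'E'
from h import *
np.savez("w5.npz",*cam("wrist"))
p,d=r.get_image("wrist");cv2.imwrite("pics/w5.png",p[:,:,::-1]);np.save("w5d.npy",d)
E
```

```text
time: 23.4
ee_pos: [0.4302, -0.2992, 0.0283]
tcp_rot: [-3.14, 0.002, 0.138]
ft_force: [0.3, 0.2, 1.0]
grip_width: 0.898
gripper_force: 0.0
time: 23.9
ee_pos: [0.4147, -0.3005, 0.1524]
tcp_rot: [3.138, -0.004, 0.14]
ft_force: [-0.5, -0.8, 0.5]
grip_width: 1.0
gripper_force: 0.0
time: 24.4
ee_pos: [0.3564, -0.2999, 0.1492]
tcp_rot: [3.141, -0.001, 0.138]
ft_force: [-0.6, -0.4, 0.5]
grip_width: 1.0
gripper_force: 0.0
```

View pics/w5.png

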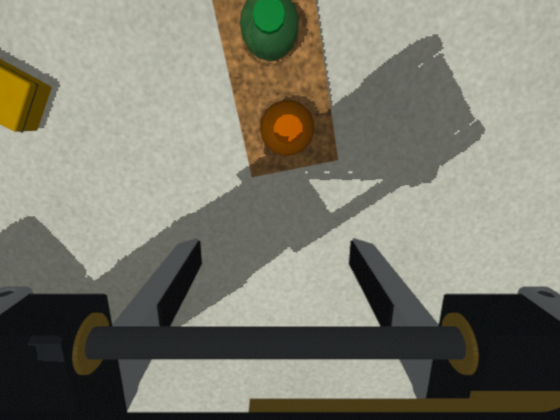

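The amber flask stands in the pocket with its stopper at (288,127). The green stopper is at (268,15).

Run:
```python
from h import *
z=np.load("w5.npz");C=tuple(z[k] for k in z.files);W=cloud(C,np.load("w5d.npy"))
print("amber",onplane(C,(288,127),.075),W[127,288]);print("green",onplane(C,(268,15),.075),W[15,268])
```

```text
amber [ 0.43174589 -0.30001254  0.075     ] [ 0.43176603 -0.29995599  0.07627446]
green [ 0.50821855 -0.27355873  0.075     ] [ 0.50799153 -0.27360617  0.07579893]
```

```bash
python3 -m crank '[[0.8,0.15,0,0,1],[0.9,0.15,0,0,1],[0.9,0.15,0,0,1],[0.9,0.15,0,0,1],[0.9,0.15,0,0,1]]' && python3 -m crank '[[0.6,0.1,0,0,1],[0.08,0.03,-0.5,0,1],[0,0,-0.9,0,1],[0,0,-0.5,0,1],[0,0,0,0,1]]' && python3 -m crank '[[0,0,0,0,1]]'
```

```text
time: 24.95
ee_pos: [0.4899, -0.2767, 0.1485]
tcp_rot: [-3.141, 0.0, 0.139]
ft_force: [-0.8, -0.5, -0.5]
grip_width: 0.997
gripper_force: 0.0
time: 25.45
ee_pos: [0.5057, -0.2719, 0.0878]
tcp_rot: [-3.136, 0.006, 0.138]
ft_force: [-0.2, 0.4, -0.6]
grip_width: 1.002
gripper_force: 0.0
time: 25.55
ee_pos: [0.5078, -0.2734, 0.0917]
tcp_rot: [-3.141, 0.001, 0.138]
ft_force: [0.5, -0.0, 0.8]
grip_width: 1.002
gripper_force: 0.0
```

```bash
python3 -m crank '[[0.02,0,-0.7,0,1],[0,0,-0.8,0,1],[0,0,-0.5,0,1],[0,0,-0.22,0,1],[0,0,0,0,1]]' && python3 -m crank '[[0,0,0,0,0.7],[0,0,0,0,0.6],[0,0,0,0,0.55],[0,0,0,0,0.52],[0,0,0,0,0.48]]' 10 && python3 -m crank '[[0,0,0,0,0.45],[0,0,0,0,0.4],[0,0,0,0,0.4],[0,0,0,0,0.4]]'
```

```text
time: 26.05
ee_pos: [0.5086, -0.2733, 0.0252]
tcp_rot: [-3.141, 0.001, 0.138]
ft_force: [-0.0, 0.7, 0.7]
grip_width: 0.999
gripper_force: 0.0
time: 26.55
ee_pos: [0.509, -0.2735, 0.0258]
tcp_rot: [3.141, -0.0, 0.138]
ft_force: [-0.2, 0.3, -0.3]
grip_width: 0.61
gripper_force: 0.0
time: 26.95
ee_pos: [0.5089, -0.2735, 0.0256]
tcp_rot: [3.141, -0.0, 0.138]
ft_force: [-1.5, 0.3, 0.3]
grip_width: 0.506
gripper_force: 10.0
```

```bash
python3 -m crank '[[0,0,0.1,0,0.4],[0,0,0.3,0,0.4],[0,0,0.7,0,0.4],[0,0,0.9,0,0.4],[0,0,0.9,0,0.4]]' && python3 -m crank '[[0.1,0.2,0.5,0,0.4],[0.25,0.5,0.2,0,0.4],[0.4,0.8,0,0,0.4],[0.43,0.9,0,0,0.4],[0.43,0.9,0,0,0.4]]' && python3 -m crank '[[0.43,0.9,0,0,0.4],[0.43,0.9,0,0,0.4],[0.43,0.9,0,0,0.4],[0.43,0.9,0,0,0.4],[0.35,0.7,0,0,0.4]]' && python3 -m crank '[[0.2,0.4,0,0,0.4],[0.1,0.15,0,0,0.4],[0,0,0,0,0.4],[0,0,0,0,0.4]]'
```

```text
time: 27.45
ee_pos: [0.5086, -0.2731, 0.1135]
tcp_rot: [-3.141, 0.001, 0.138]
ft_force: [0.8, 0.3, -0.5]
grip_width: 0.505
gripper_force: 10.0
time: 27.95
ee_pos: [0.5572, -0.1718, 0.1321]
tcp_rot: [-3.14, 0.002, 0.139]
ft_force: [-0.4, -0.4, -1.5]
grip_width: 0.504
gripper_force: 10.0
time: 28.45
ee_pos: [0.619, -0.0418, 0.1318]
tcp_rot: [-3.14, 0.003, 0.14]
ft_force: [-0.5, 0.2, -0.8]
grip_width: 0.507
gripper_force: 10.0
time: 28.85
ee_pos: [0.6279, -0.0296, 0.1332]
tcp_rot: [3.141, 0.001, 0.138]
ft_force: [0.2, 0.8, -1.1]
grip_width: 0.507
gripper_force: 10.0
```

Position is right, so I'm lowering from .133 to about .024 and then feeling for the floor.

```bash
python3 -m crank '[[0.03,0.05,-0.4,0,0.4],[0,0,-0.8,0,0.4],[0,0,-0.9,0,0.4],[0,0,-0.7,0,0.4],[0,0,-0.4,0,0.4]]' && python3 -m crank '[[0,0,-0.2,0,0.4],[0,0,-0.1,0,0.4],[0,0,0,0,0.4],[0,0,0,0,0.4]]'
```

```text
time: 29.35
ee_pos: [0.6271, -0.028, 0.0341]
tcp_rot: [-3.14, 0.005, 0.137]
ft_force: [-0.3, -1.3, -1.7]
grip_width: 0.504
gripper_force: 10.0
time: 29.75
ee_pos: [0.6301, -0.0276, 0.0299]
tcp_rot: [3.141, -0.002, 0.138]
ft_force: [-0.5, 0.3, -1.1]
grip_width: 0.507
gripper_force: 10.0
```

```bash
python3 -m crank '[[0,0,-0.12,0,0.4],[0,0,-0.1,0,0.4],[0,0,0,0,0.4]]' && python3 -m crank '[[0,0,-0.04,0,0.4],[0,0,0,0,0.4]]' && python3 -m crank '[[0,0,-0.03,0,0.4],[0,0,0,0,0.4]]'
```

```text
time: 30.05
ee_pos: [0.6288, -0.0273, 0.0214]
tcp_rot: [-3.141, 0.001, 0.138]
ft_force: [-0.4, 0.5, -1.5]
grip_width: 0.508
gripper_force: 10.0
time: 30.25
ee_pos: [0.6293, -0.0273, 0.0208]
tcp_rot: [3.141, -0.0, 0.138]
ft_force: [0.3, 0.3, -1.8]
grip_width: 0.509
gripper_force: 10.0
time: 30.45
ee_pos: [0.6294, -0.0274, 0.0206]
tcp_rot: [3.141, -0.001, 0.138]
ft_force: [-2.1, 0.0, 3.3]
grip_width: 0.505
gripper_force: 10.0
```

```bash
python3 -m crank '[[0,0,0,0,0.6],[0,0,0,0,0.8],[0,0,0,0,1],[0,0,0,0,1],[0,0,0.2,0,1]]' && python3 -m crank '[[0,0,0.5,0,1],[0,0,0.9,0,1],[0,0,1,0,1],[0,0,1,0,1],[0,0,0.9,0,1]]' && python3 -m crank '[[-0.49,0.92,0,0.084,1],[-0.49,0.92,0,0.084,1],[-0.49,0.92,0,0.084,1],[-0.49,0.92,0,0.084,1],[-0.49,0.92,0,0.084,1]]' && python3 -m crank '[[-0.49,0.92,0,0.084,1],[-0.49,0.92,0,0.084,1],[-0.49,0.92,0,0.084,1],[-0.49,0.92,0,0.084,1],[-0.49,0.92,0,0.084,1]]' && python3 -m crank '[[-0.49,0.92,0,0.084,1],[-0.49,0.92,0,0.076,1],[0,0,0,0,1],[0,0,0,0,1]]'
python3 - <<'E'
from h import *
p,d=r.get_image("top");cv2.imwrite("pics/top6.png",cv2.resize(p[140:305,80:440,::-1],None,fx=2.2,fy=2.2,interpolation=cv2.INTER_CUBIC))
E
```

```text
time: 30.95
ee_pos: [0.6283, -0.0273, 0.0248]
tcp_rot: [-3.141, 0.002, 0.138]
ft_force: [-0.4, -0.0, -0.1]
grip_width: 0.897
gripper_force: 0.0
time: 31.45
ee_pos: [0.6297, -0.0274, 0.1584]
tcp_rot: [3.141, -0.003, 0.138]
ft_force: [0.6, -0.0, 0.7]
grip_width: 1.003
gripper_force: 0.0
time: 31.95
ee_pos: [0.5554, 0.1117, 0.1566]
tcp_rot: [3.14, -0.002, 0.803]
ft_force: [-0.0, -0.1, 1.1]
grip_width: 0.998
gripper_force: 0.0
time: 32.45
ee_pos: [0.4819, 0.2498, 0.1567]
tcp_rot: [3.139, -0.001, 1.463]
ft_force: [0.3, 0.2, 0.4]
grip_width: 1.002
gripper_force: 0.0
time: 32.85
ee_pos: [0.453, 0.3041, 0.1561]
tcp_rot: [3.139, 0.0, 1.709]
ft_force: [0.5, 0.2, -1.0]
grip_width: 1.002
gripper_force: 0.0
```

View pics/top6.png

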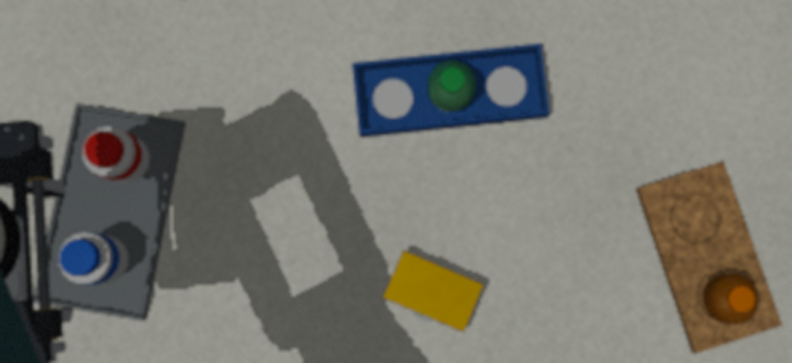

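Green stands mid-rack and amber in its pocket, with both end spots free. Next I fetch blue.

```bash
python3 -m crank '[[-0.08,0.15,-1,0,1],[0,0,-1,0,1],[0,0,-1,0,1],[0,0,-0.65,0,1],[0,0,-0.3,0,1]]' 20 && python3 -m crank '[[0,0,0,0,1],[0,0,0,0,1]]'
```

```text
time: 33.4
ee_pos: [0.4499, 0.3063, 0.0341]
tcp_rot: [-3.138, 0.002, 1.706]
ft_force: [0.1, -0.1, -0.7]
grip_width: 1.002
gripper_force: 0.0
time: 33.6
ee_pos: [0.4516, 0.3082, 0.0376]
tcp_rot: [3.14, -0.001, 1.708]
ft_force: [0.2, -0.8, 0.4]
grip_width: 1.002
gripper_force: 0.0
```

```bash
python3 -m crank '[[0,0,0,0,0.3],[0,0,0,0,0.3],[0,0,0,0,0.3],[0,0,0,0,0.3],[0,0,0,0,0.3]]' 20 && python3 -m crank '[[0,0,0,0,0.3],[0,0,0,0,0.3]]' && python3 -m crank '[[0,0,0.3,0,0.3],[0,0,0.8,0,0.3],[0,0,1,0,0.3],[0,0,1,0,0.3],[0,0,1,0,0.3]]' && python3 -m crank '[[0.4,-0.7,0,0,0.3],[0.56,-0.93,0,0,0.3],[0.56,-0.93,0,0,0.3],[0.56,-0.93,0,0,0.3],[0.56,-0.93,0,0,0.3]]' && python3 -m crank '[[0.56,-0.93,0,0,0.3],[0.56,-0.93,0,0,0.3],[0.56,-0.93,0,0,0.3],[0.56,-0.93,0,0,0.3],[0.5,-0.8,0,0,0.3]]' && python3 -m crank '[[0.17,-0.28,0,0,0.3],[0,0,0,0,0.3],[0,0,0,0,0.3]]'
```

```text
time: 34.1
ee_pos: [0.4504, 0.3084, 0.0365]
tcp_rot: [3.141, -0.0, 1.709]
ft_force: [-0.5, -0.1, -1.4]
grip_width: 0.608
gripper_force: 0.0
time: 34.3
ee_pos: [0.4505, 0.3084, 0.0363]
tcp_rot: [3.141, -0.0, 1.709]
ft_force: [0.6, 0.8, -1.5]
grip_width: 0.506
gripper_force: 20.0
time: 34.8
ee_pos: [0.4498, 0.308, 0.1602]
tcp_rot: [-3.14, 0.0, 1.709]
ft_force: [0.8, 0.4, -3.0]
grip_width: 0.508
gripper_force: 20.0
time: 35.3
ee_pos: [0.5296, 0.1746, 0.1592]
tcp_rot: [-3.141, 0.0, 1.709]
ft_force: [0.2, 0.1, -1.9]
grip_width: 0.504
gripper_force: 20.0
time: 35.8
ee_pos: [0.612, 0.0386, 0.1589]
tcp_rot: [-3.14, -0.0, 1.708]
ft_force: [-0.0, 0.7, -3.7]
grip_width: 0.508
gripper_force: 20.0
time: 36.1
ee_pos: [0.6162, 0.0327, 0.159]
tcp_rot: [-3.14, -0.001, 1.71]
ft_force: [-0.4, -0.5, -2.6]
grip_width: 0.508
gripper_force: 20.0
```

```bash
python3 -m crank '[[0.06,-0.05,-0.8,0,0.3],[0,0,-1,0,0.3],[0,0,-1,0,0.3],[0,0,-0.6,0,0.3],[0,0,-0.35,0,0.3]]' && python3 -m crank '[[0,0,-0.15,0,0.3],[0,0,-0.05,0,0.3],[0,0,0,0,0.3],[0,0,0,0,0.3]]' && python3 -m crank '[[0,0,-0.04,0,0.3],[0,0,0,0,0.3]]'
```

```text
time: 36.6
ee_pos: [0.6166, 0.032, 0.0446]
tcp_rot: [-3.138, -0.001, 1.711]
ft_force: [-0.1, -0.1, -2.2]
grip_width: 0.506
gripper_force: 20.0
time: 37.0
ee_pos: [0.6196, 0.0303, 0.0424]
tcp_rot: [3.139, 0.0, 1.709]
ft_force: [-0.2, 0.4, -2.4]
grip_width: 0.505
gripper_force: 20.0
time: 37.2
ee_pos: [0.6189, 0.0302, 0.0401]
tcp_rot: [3.141, 0.0, 1.709]
ft_force: [-0.4, 0.3, -2.5]
grip_width: 0.506
gripper_force: 20.0
```

```bash
python3 -m crank '[[0,0.03,-0.1,0,0.3],[0,0,0,0,0.3],[0,0,0,0,0.3]]' && python3 -m crank '[[0,0,-0.05,0,0.3],[0,0,0,0,0.3]]' && python3 -m crank '[[0,0,-0.04,0,0.3],[0,0,0,0,0.3]]'
```

```text
time: 37.5
ee_pos: [0.6185, 0.0312, 0.0363]
tcp_rot: [-3.141, -0.0, 1.709]
ft_force: [-0.2, -0.7, -2.2]
grip_width: 0.51
gripper_force: 20.0
time: 37.7
ee_pos: [0.6189, 0.0311, 0.0354]
tcp_rot: [3.141, 0.0, 1.709]
ft_force: [-0.5, 0.9, -1.8]
grip_width: 0.504
gripper_force: 20.0
time: 37.9
ee_pos: [0.6189, 0.0311, 0.0353]
tcp_rot: [3.141, 0.0, 1.709]
ft_force: [-2.5, -0.3, 4.3]
grip_width: 0.505
gripper_force: 20.0
```

```bash
python3 -m crank '[[0,0,0.03,0,1],[0,0,0,0,1],[0,0,0,0,1],[0,0,0.5,0,1],[0,0,1,0,1]]' && python3 -m crank '[[0,0,1,0,1],[0,0,1,0,1],[-0.2,0.8,0.6,0,1],[-0.25,0.95,0,0,1],[-0.25,0.95,0,0,1]]' && python3 -m crank '[[-0.25,0.95,0,0,1],[-0.25,0.95,0,0,1],[-0.25,0.95,0,0,1],[-0.25,0.95,0,0,1],[-0.25,0.95,0,0,1]]' && python3 -m crank '[[-0.25,0.95,0,0,1],[-0.1,0.5,0,0,1],[0,0,0,0,1],[0,0,0,0,1]]'
```

```text
time: 38.4
ee_pos: [0.6166, 0.0312, 0.0776]
tcp_rot: [-3.135, -0.001, 1.709]
ft_force: [-0.1, -0.1, -0.8]
grip_width: 0.899
gripper_force: 0.0
time: 38.9
ee_pos: [0.5984, 0.1128, 0.1605]
tcp_rot: [3.137, 0.0, 1.708]
ft_force: [-1.0, -0.7, 0.9]
grip_width: 0.999
gripper_force: 0.0
time: 39.4
ee_pos: [0.56, 0.2559, 0.1591]
tcp_rot: [3.14, -0.0, 1.709]
ft_force: [0.7, 0.1, 0.1]
grip_width: 1.003
gripper_force: 0.0
time: 39.8
ee_pos: [0.55, 0.2975, 0.1581]
tcp_rot: [3.141, 0.001, 1.709]
ft_force: [0.4, 0.9, -0.7]
grip_width: 1.001
gripper_force: 0.0
```

```bash
python3 -m crank '[[0,0,-1,0,1],[0,0,-1,0,1],[0,0,-1,0,1],[0,0,-0.65,0,1],[0,0,-0.33,0,1]]' 20 && python3 -m crank '[[0,0,0,0,1],[0,0,0,0,0.3],[0,0,0,0,0.3],[0,0,0,0,0.3],[0,0,0,0,0.3]]' && python3 -m crank '[[0,0,0,0,0.3],[0,0,0,0,0.3],[0,0,0,0,0.3]]'
```

```text
time: 40.3
ee_pos: [0.549, 0.2957, 0.0358]
tcp_rot: [-3.138, 0.002, 1.707]
ft_force: [-0.4, 0.5, -0.6]
grip_width: 0.996
gripper_force: 0.0
time: 40.8
ee_pos: [0.5503, 0.2984, 0.0396]
tcp_rot: [3.14, -0.0, 1.709]
ft_force: [0.9, 0.9, -0.6]
grip_width: 0.696
gripper_force: 0.0
time: 41.1
ee_pos: [0.5499, 0.2983, 0.0387]
tcp_rot: [3.141, -0.0, 1.709]
ft_force: [1.5, 0.0, 0.0]
grip_width: 0.508
gripper_force: 20.0
```

```bash
python3 -m crank '[[0,0,0.3,0,0.3],[0,0,0.8,0,0.3],[0,0,1,0,0.3],[0,0,1,0,0.3],[0,0,1,0,0.3]]' && python3 -m crank '[[0.2,-0.7,0,0,0.3],[0.22,-0.95,0,0,0.3],[0.22,-0.95,0,0,0.3],[0.22,-0.95,0,0,0.3],[0.22,-0.95,0,0,0.3]]' && python3 -m crank '[[0.22,-0.95,0,0,0.3],[0.22,-0.95,0,0,0.3],[0.22,-0.95,0,0,0.3],[0.22,-0.95,0,0,0.3],[0.22,-0.95,0,0,0.3]]' && python3 -m crank '[[0.22,-0.95,0,0,0.3],[0.22,-0.95,0,0,0.3],[0.22,-0.9,0,0,0.3],[0.1,-0.6,0,0,0.3],[0,0,0,0,0.3]]' && python3 -m crank '[[0,0,0,0,0.3],[0,0,0,0,0.3]]'
```

```text
time: 41.6
ee_pos: [0.5492, 0.2979, 0.1623]
tcp_rot: [-3.14, 0.0, 1.709]
ft_force: [1.2, 0.4, -1.8]
grip_width: 0.506
gripper_force: 20.0
time: 42.1
ee_pos: [0.5818, 0.162, 0.1613]
tcp_rot: [-3.141, 0.0, 1.709]
ft_force: [-0.2, -0.7, -1.8]
grip_width: 0.508
gripper_force: 20.0
time: 42.6
ee_pos: [0.6148, 0.0195, 0.1613]
tcp_rot: [-3.141, -0.0, 1.709]
ft_force: [0.2, -0.4, -2.4]
grip_width: 0.506
gripper_force: 20.0
time: 43.1
ee_pos: [0.6377, -0.0837, 0.1609]
tcp_rot: [-3.141, 0.0, 1.706]
ft_force: [-0.1, 1.3, -1.8]
grip_width: 0.503
gripper_force: 20.0
time: 43.3
ee_pos: [0.6377, -0.08, 0.1615]
tcp_rot: [-3.141, -0.001, 1.711]
ft_force: [0.7, -0.1, -2.4]
grip_width: 0.509
gripper_force: 20.0
```

```bash
python3 -m crank '[[0,-0.03,-0.8,0,0.3],[0,0,-1,0,0.3],[0,0,-1,0,0.3],[0,0,-0.6,0,0.3],[0,0,-0.35,0,0.3]]' && python3 -m crank '[[0,0,-0.15,0,0.3],[0,0,-0.05,0,0.3],[0,0,0,0,0.3],[0,0,0,0,0.3]]' && python3 -m crank '[[0,0,-0.05,0,0.3],[0,0,0,0,0.3]]'
```

```text
time: 43.8
ee_pos: [0.6364, -0.0804, 0.0465]
tcp_rot: [-3.138, -0.002, 1.711]
ft_force: [-0.5, 0.6, -3.0]
grip_width: 0.507
gripper_force: 20.0
time: 44.2
ee_pos: [0.6388, -0.0824, 0.0445]
tcp_rot: [3.139, 0.001, 1.709]
ft_force: [-0.2, 0.8, -2.0]
grip_width: 0.503
gripper_force: 20.0
time: 44.4
ee_pos: [0.6381, -0.0824, 0.0418]
tcp_rot: [3.141, 0.0, 1.709]
ft_force: [0.0, 0.8, -1.7]
grip_width: 0.505
gripper_force: 20.0
```

```bash
python3 -m crank '[[0,0.03,-0.11,0,0.3],[0,0,0,0,0.3],[0,0,0,0,0.3]]' && python3 -m crank '[[0,0,-0.04,0,0.3],[0,0,0,0,0.3]]' && python3 -m crank '[[0,0,-0.03,0,0.3],[0,0,0,0,0.3]]'
```

```text
time: 44.7
ee_pos: [0.6377, -0.0813, 0.0379]
tcp_rot: [-3.141, -0.0, 1.709]
ft_force: [0.6, 0.5, -2.4]
grip_width: 0.51
gripper_force: 20.0
time: 44.9
ee_pos: [0.6379, -0.0814, 0.0376]
tcp_rot: [3.141, 0.0, 1.709]
ft_force: [-0.8, 0.2, 2.4]
grip_width: 0.508
gripper_force: 20.0
time: 45.1
ee_pos: [0.638, -0.0814, 0.0376]
tcp_rot: [3.141, 0.0, 1.709]
ft_force: [-3.3, 0.6, 4.8]
grip_width: 0.511
gripper_force: 20.0
```

Red touches the floor. Now I release it, rise, and move back toward (.575,-.14) to look again from the first viewpoint.

```bash
python3 -m crank '[[0,0,0.05,0,1],[0,0,0,0,1],[0,0,0,0,1],[0,0,0.5,0,1],[0,0,1,0,1]]' && python3 -m crank '[[0,0,1,0,1],[0,0,1,0,1],[0,0,1,0,1],[-0.7,-0.65,1,0,1],[-0.7,-0.65,0,0,1]]' && python3 -m crank '[[-0.7,-0.65,0,0,1],[0,0,0,0,1],[0,0,0,0,1],[0,0,0,0,1]]'
python3 - <<'E'
from h import *
np.savez("w7.npz",*cam("wrist"))
p,d=r.get_image("wrist");cv2.imwrite("pics/w7.png",p[:,:,::-1]);np.save("w7d.npy",d)
E
```

```text
time: 45.6
ee_pos: [0.6358, -0.081, 0.0802]
tcp_rot: [-3.135, -0.002, 1.709]
ft_force: [0.6, -0.1, 0.1]
grip_width: 0.898
gripper_force: 0.0
time: 46.1
ee_pos: [0.5982, -0.1211, 0.2098]
tcp_rot: [3.131, 0.005, 1.711]
ft_force: [0.2, -0.4, 0.9]
grip_width: 1.001
gripper_force: 0.0
time: 46.5
ee_pos: [0.5754, -0.1393, 0.2028]
tcp_rot: [3.141, -0.0, 1.71]
ft_force: [0.1, 0.0, 0.1]
grip_width: 1.004
gripper_force: 0.0
```

View pics/w7.png

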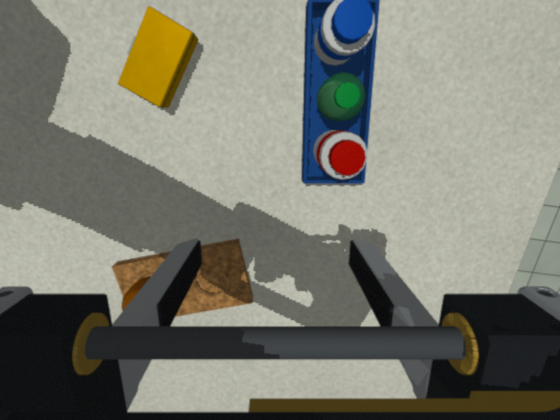

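The view matches the start: red cap (347,157), blue cap (353,21), green stopper (347,95) mid-rack, and the amber flask in its pocket. All four stand upright, so I hand in.

```bash
python3 -c "
from bench import r
print(r.job_done())"
```

```text
the job is handed in; nothing more can be done
None
```

I handed the job in at about 46.5 s. In the last wrist view the amber flask is in the formerly empty cork pocket, the green flask is mid-rack, and both jars are back at their rack ends within a few millimetres of where they started. No verdict came back.

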